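# Let a spectacle case out of the lever dispenser

## Robot

A 6-joint arm with a two-finger parallel gripper is mounted at the origin on the work surface. World frame = base frame: x ahead of the robot, y to its left, z up, the work surface at z = 0. Lengths are in mm, angles in rad, forces in N, time in s.
With the tool pointing down it reaches from about 350 to 925 mm from the base axis. Payload 6.4 kg.
Tool frame: the origin (TCP) lies at the very end of the fingers, on their centre line; the grasp point (between the pads) lies 19 mm behind it; x points along the fingers, y is the direction in which the jaws open and shut, and the axes are right-handed (so a half turn about x gives the same grasp; the last joint's range is limited). The gripper opens to 94 mm and grips with 3 to 60 N. Pads are 16 mm wide; open, the fingers measure 119 mm over their backs; the gripper's body (75 mm by 177 mm) begins 78 mm behind the grasp point.
Start: joints at [1.146, 0.245, 1.558, -0, 1.339, -0.174], TCP at [161.313, 629.676, 205.455] pointing down, gripper open.
Joint ranges: [-3.13, 3.13], [-1.02, 2.26], [0.13, 2.54], [-0.95, 4.09], [0.21, 2.88], [-2.74, 2.74]. Speed limits (rad/s): [2.57, 2.57, 3.14, 3.14, 3.14, 3.14].

## Interface

Orientations are given as a unit quaternion [w, x, y, z].
In Python, from station import readout, optics, order gives the robot as it stands.
- The arm moves only by the shell command python3 -m jog 'ROWS' [FORCE]. ROWS is JSON, a list of rows, each a list of 5 numbers: the closure, from 0 (fully open) to 1 (shut), then the shift along the tool's x, y, z in mm, then the turn about the tool's x in rad. In form: [[gripper, dx, dy, dz, roll], ...]. A call has 1 to 8 rows; each row is the pose to reach, as a shift and turn from the pose commanded when the call began, along the tool's axes at that moment; what a row does not reach only later rows make up. A row lasts 1/8 s, in which the tool goes at most 62.5 mm and 10.7 degrees, less where a joint would pass 70% of its speed; a pose out of reach is approached as far as the arm can. A call with a gripper value outside its range is refused whole. The fingers move at their own pace and stop on an object; FORCE is the grip in N (left out, the last holds). Time passes only in rows, so rows that repeat a pose let the fingers close. It gives the time, the measured TCP pose, the force and the opening at its end, in the units of the state.
- readout.sense(): the state, without advancing time (a new reading comes with each control period).
- optics.capture(name): name is "scene" or "top" or "wrist"; returns a dict with "color" (420x560x3 uint8, red, green, blue), "fx", "fy", "cx", "cy" (pixels), "k1" (the pictures are not rectified: a ray, as slopes to the right and down, at radius r is drawn at 1 + k1 r^2 times it, then the intrinsics apply), "xyz" and "attitude" of the camera in the world; the wrist camera has in their place "hand_eye" (4x4, takes a point from camera to tool coordinates, whose origin is the TCP and whose axes are the tool frame's). Camera axes: x right, y down, z forward; pixel columns grow to the right and rows downward; lengths in mm; the calibration is good to about 2 mm. A picture is of the moment at which its call begins: read the wrist's pose just before it. There is no depth.
- order.sign_off(): hands the job in, once; it reports no verdict.
The state is a dict: "time": time; "joint_pos": joint angles; "qd": joint speeds; "tau": joint torques, N m; "tcp_pos": TCP position; "ee_rot": TCP orientation; "wrist_force": force on the tool from outside, world axes, zero at the start; "torque": the same for the moment, N m; "opening": finger opening in mm.
Only numpy, scipy, OpenCV 4.12 (cv2) and the standard library are available. Lean on these libraries where they do the work, as an engineer would, in place of code of your own. Each camera call takes 0.05 s, during which the arm holds its last target. There are 200 camera calls.

## Task

Press the lever of the spectacle-case dispenser down until its lid is fully open, and keep it down until the tube-shaped case has rolled out by itself and lies still against the lip of the chute. Then let the lever come back up slowly under your fingertip, so that the lid eases shut without slamming, and move clear. Do not touch or lift the case, and leave everything else where it is.

Things in the scene. Friction and masses are not known exactly. Their poses are not given: they have to be found in the camera images.
- dispenser: fixed white dispenser, 172 mm (its x, -86 to +86) by 212 mm (its y, -156 to +56), 142 mm high. Origin on the table; x runs away from the lever, y to the left seen from the lever, z up. A ramp inside falls 14 degrees towards its -y side and ends at a 55 mm high lip with inner face at y = -150 mm. The lever sticks out of its -x side. Its yaw is within 0.4 rad of the world's
- pad (a point): centre of the top face of the lever's black pad (42 mm along the lever, 36 across, 8 thick). At rest it is 138 mm above the table and 211 mm in front (-x) of the dispenser's origin, tilted 20 degrees; with the lever at its stop it is 70 mm above the table (68 mm of travel), about the same distance in front. Pressing takes about 1 to 6 N here
- lever: the lever, pointing to the dispenser's -x. Origin at its pivot: x = -104, y = -5, z = 95 mm in the dispenser's frame, 115 mm from the pad's centre; it turns about the dispenser's y. Pressing turns it down 0.6 rad to a stop. Let go, it springs back with the lid
- lid (a joint): lid angle: 0 shut, 1.2 rad fully open. A clear panel with metal edges, 156 x 115 mm, hinged at its upper edge along the dispenser's x at y = -5, z = 135 mm, sloping down over the ramp. Linked to the lever, it turns twice the lever's angle: a pad speed of 50 mm/s turns it about 0.9 rad/s. Weight and a spring slam it shut if the lever is let go
- case_center (a point): centre of the tube-shaped spectacle case, 44 mm in diameter, 150 mm long, about 80 g, lying along the dispenser's x. It starts behind the lid at y = -20 mm, z = 67 mm in the dispenser's frame; rolled out against the lip it is at about y = -128 mm, z = 39 mm
- case: the same spectacle case; origin at its centre, turns as it rolls
- oval_frame: bystander: cream oval spectacle frame, folded, standing on the turntable; 136 x 24 x 46 mm; origin under its middle
- metal_frame: bystander: thin black metal spectacle frame, folded, standing on the turntable; 136 x 24 x 40 mm; origin under its middle
- clip_on: bystander: tortoiseshell clip-on lying flat on the turntable, 118 x 52 x 10 mm; origin under its middle
- lens_gauge: bystander: chrome lens gauge, a 52 mm round dial body 18 mm high lying flat, left of the lever; origin under its centre
- screwdriver: bystander: small screwdriver, 150 mm, lying right of the lever
- lens_spray: bystander: white spray bottle, 36 mm across, 110 mm high; origin under its centre
- cleaning_box: bystander: small carton 90 x 60 x 35 mm; origin under its centre
- turntable: turntable with a frosted disc, 320 mm across, top at 40 mm; origin under its centre; fixed, to be left alone

How it is judged:
By the outcome, as a careful person would: the job done as asked, in the order asked, and still so for the second after the job is handed in, with the robot touching nothing.
It also fails if it takes over 38 s, if anything falls off the work surface, if the arm or the gripper's body presses on something with over 40 N, if the wrist force passes 120 N, or if a joint passes its speed limit or range.

## Working session

There is one attempt and no reset: what is moved stays moved. The work goes in short steps, Python scripts to look and compute and a shell command to move; the robot and the scene stay as the last step left them, time stands still between calls to the robot, and variables do not carry over. Pictures are saved under pics/ and viewed, about 8 in all and at most 12, crops included, and the job is handed in when it is done.

```bash
mkdir -p pics; ls; python3 - <<'E'
from station import readout, optics
import cv2,numpy as np
s=readout.sense();print({k:np.round(v,3).tolist() for k,v in s.items()})
for n in("scene","top"):
    c=optics.capture(n);cv2.imwrite(f"pics/{n}0.png",c["color"][:,:,::-1]);print({k:v for k,v in c.items() if k!="color"})
E
```

```text
pics
{'time': 0.0, 'joint_pos': [1.146, 0.246, 1.559, -0.0, 1.339, -0.174], 'qd': [0.002, -0.001, 0.001, 0.0, 0.001, -0.0], 'tau': [-0.002, -41.583, -31.46, 0.068, 0.033, -0.0], 'tcp_pos': [161.059, 629.122, 204.383], 'ee_rot': [0.701, 0.088, 0.702, -0.089], 'wrist_force': [-0.048, 0.525, 0.542], 'torque': [0.004, -0.023, -0.04], 'opening': 94.364}
{'fx': 380.08430227787454, 'fy': 380.08430227787454, 'cx': 283.9586361589672, 'cy': 210.4315913248621, 'k1': -0.10550868290660209, 'xyz': array([1165.2209181 ,  319.03614404, 1002.14337875]), 'attitude': array([-0.14899656,  0.48859767,  0.8173239 , -0.26655951])}
{'fx': 457.3453103296622, 'fy': 457.3453103296622, 'cx': 270.4635088874139, 'cy': 210.8208739689132, 'k1': -0.03612787565006848, 'xyz': array([ 517.45529887,   -8.72765299, 1419.58431786]), 'attitude': array([ 0.02096315, -0.70034394,  0.71334041, -0.01497919])}
```

View pics/top0.png

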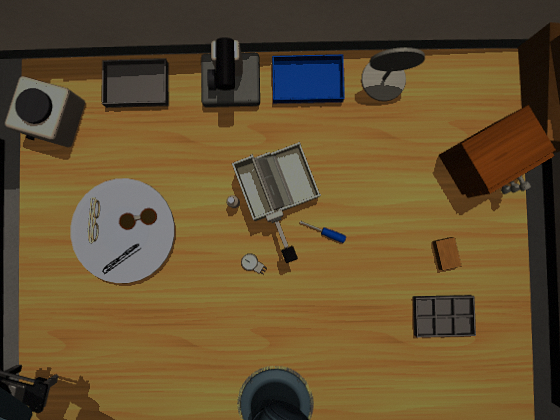

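View pics/scene0.png

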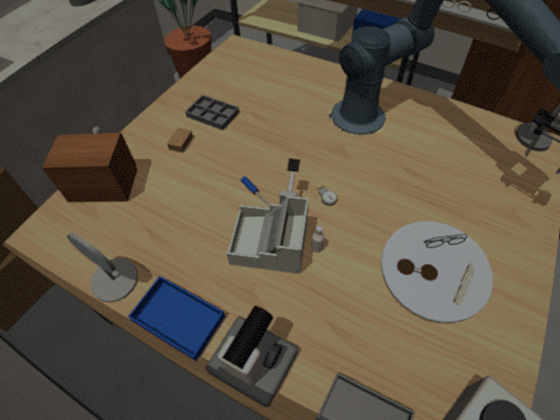

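Top view: dispenser at about (276,183), lever running to the black pad at (290,254), lens gauge (252,263), screwdriver (325,233), lens spray (232,202). Next I crop for corners and measure.

```bash
cat > h.py <<'E'
import numpy as np,cv2
from scipy.spatial.transform import Rotation as R
def rot(q): return R.from_quat(np.r_[q[1:],q[0]]).as_matrix()
def K(c): return np.array([[c["fx"],0,c["cx"]],[0,c["fy"],c["cy"]],[0,0,1]]),np.array([c["k1"],0,0,0,0])
def unproj(c,uv,z):
    k,d=K(c); p=cv2.undistortPoints(np.array([[uv]],float),k,d)[0,0]
    r=rot(c["attitude"])@np.r_[p,1]; o=np.asarray(c["xyz"]); return o+r*(z-o[2])/r[2]
def proj(c,P):
    W=rot(c["attitude"]); k,d=K(c); return cv2.projectPoints(((np.atleast_2d(P)-c["xyz"])@W).reshape(-1,1,3).astype(float),np.zeros(3),np.zeros(3),k,d)[0][:,0]
E
python3 - <<'E'
from h import *
from station import optics
c=optics.capture("top");s=optics.capture("scene");im=c["color"][:,:,::-1]
pts=[]
for cc,(x0,x1,y0,y1) in((c,(270,310,235,275)),(s,(280,310,150,182))):
    g=cc["color"].max(2)[y0:y1,x0:x1]; m=(g<45).astype(np.uint8)
    n,l,st,ce=cv2.connectedComponentsWithStats(m); i=1+st[1:,4].argmax(); uv=ce[i]+[x0,y0]; pts.append(uv); print(uv,st[i],unproj(cc,uv,138))
a=cv2.resize(im[135:275,215:355],None,fx=5,fy=5,interpolation=cv2.INTER_CUBIC);a=cv2.convertScaleAbs(a[:600],alpha=1.3)
cv2.imwrite("pics/crop.png",a)
E
```

```text
[288.99421965 254.11560694] [ 11  11  17  17 173] [460.75730062 -48.01452086 138.        ]
[293.14285714 164.71428571] [  8   9  11  12 105] [465.57962988 -46.56263067 138.        ]
```

View pics/crop.png

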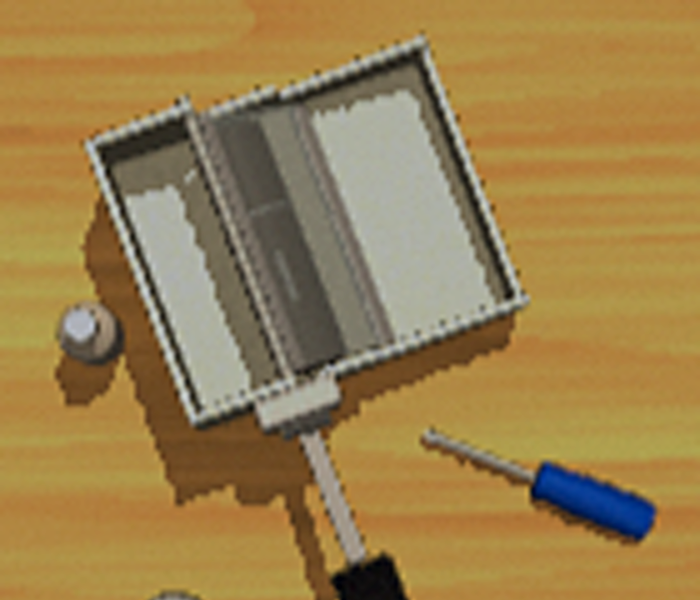

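```bash
python3 - <<'E'
from h import *
from station import optics,readout
c=optics.capture("top")
f=lambda u,v,z:unproj(c,(215+(u-2)/5,135+(v-2)/5),z)
A,B=f(90,145,142),f(197,422,142);C,D=f(424,42,60),f(522,300,60)
for a,b in((A,B),(C,D)):
    d=a-b;print(a.round(),b.round(),np.linalg.norm(d),np.arctan2(d[1],d[0]))
yaw=np.arctan2(*(A-B)[1::-1]);pad=np.array([463,-47.5,138]);
r=np.array([[np.cos(yaw),-np.sin(yaw)],[np.sin(yaw),np.cos(yaw)]])
print("origin from pad",pad[:2]+r@[211,5],"from left edge mid", ((A+B)/2)[:2]+r@[0,-56])
s=readout.sense();T=rot(s["ee_rot"]);print(T.round(3));print("shift",T.T@(pad+[0,0,70]-s["tcp_pos"]))
w=optics.capture("wrist");print(w["hand_eye"])
E
```

```text
[718. 106. 142.] [561.  48. 142.] 167.41094318860436 0.35218607641688643
[789. -88.  60.] [ 632. -143.   60.] 165.79135564310283 0.3382620447454063
origin from pad [659.32425052  29.97766554] from left edge mid [658.40599144  24.24516369]
[[-0.     0.248  0.969]
 [-0.001  0.969 -0.248]
 [-1.    -0.001 -0.   ]]
shift [  -2.62465175 -580.83698884  460.36989183]
[[-9.68222654e-04 -2.43576462e-01  9.69881214e-01 -1.79086305e+02]
 [ 9.99999040e-01  7.25287711e-04  1.18043810e-03  1.16576239e+00]
 [-9.90969862e-04  9.69881426e-01  2.43575526e-01 -6.95681885e+01]
 [ 0.00000000e+00  0.00000000e+00  0.00000000e+00  1.00000000e+00]]
```

```bash
python3 -m jog '[[1,0,-40,32,-0.1],[1,0,-86,68,-0.2],[1,0,-132,105,-0.3],[1,0,-178,141,-0.4],[1,0,-224,178,-0.5],[1,0,-270,214,-0.6],[1,0,-316,250,-0.6],[1,0,-362,287,-0.6]]' 20; python3 - <<'E'
from h import *
from station import readout
s=readout.sense();T=rot(s["ee_rot"]);print(T.round(3),s["joint_pos"]);print("shift",T.T@(np.array([462,-48.5,185])-s["tcp_pos"]))
E
```

```text
time: 1.3
tcp_pos: [349.9, 206.1, 205.8]
ee_rot: [0.697, -0.123, 0.696, 0.123]
wrist_force: [-0.2, -0.4, -0.5]
opening: 17.2
[[ 0.001 -0.343  0.939]
 [ 0.     0.939  0.343]
 [-1.    -0.     0.001]] [ 2.51395785e-01 -3.76598355e-01  2.14777819e+00  1.24138970e-05
  1.36913589e+00 -1.66906247e+00]
shift [  20.8081686  -277.6119035    18.02410552]
```

```bash
python3 -m jog '[[1,3,-50,3,0],[1,7,-105,7,0],[1,11,-160,11,0],[1,15,-215,14,0],[1,18,-260,17,0],[1,21,-278,18,0],[1,21,-278,18,0]]'; python3 - <<'E'
from h import *
from station import readout,optics
s=readout.sense();w=optics.capture("wrist");T=rot(s["ee_rot"]);print(s["tcp_pos"],s["wrist_force"],s["time"],s["joint_pos"])
H=w["hand_eye"];M=np.eye(4);M[:3,:3]=T;M[:3,3]=s["tcp_pos"];C=M@H
q=R.from_matrix(C[:3,:3]).as_quat();w["attitude"]=np.r_[q[3],q[:3]];w["xyz"]=C[:3,3]
im=w["color"][:,:,::-1].copy()
y=.345;d=np.array([[np.cos(y),-np.sin(y),0],[np.sin(y),np.cos(y),0],[0,0,1]])
t=np.deg2rad(20)
P=np.array([462,-48.5,138])+np.array([[0,0,0],*[[a*21*np.cos(t),b*18,-a*21*np.sin(t)] for a in(-1,1) for b in(-1,1)]])@d.T
for p in proj(w,P): print(p); cv2.circle(im,tuple(int(v) for v in p.round()),3,(0,0,255),-1) if abs(p).max()<2000 else 0
cv2.imwrite("pics/w1.png",im)
E
```

```text
time: 2.17
tcp_pos: [461.3, -47.4, 184.1]
ee_rot: [0.696, -0.122, 0.697, 0.123]
wrist_force: [0.1, 0.2, -0.7]
opening: 0.8
[461.33341251 -47.40601362 184.09378144] [ 0.05887443  0.20132794 -0.72515906] 2.175 [-3.47847968e-01 -1.86118786e-01  2.03901400e+00  3.36138554e-04
  1.28992449e+00 -2.26662516e+00]
[273.52970926 229.33589573]
[245.15576714 202.80579671]
[301.85995115 202.99683951]
[247.92963073 253.10740782]
[299.17254479 253.2720732 ]
```

View pics/w1.png

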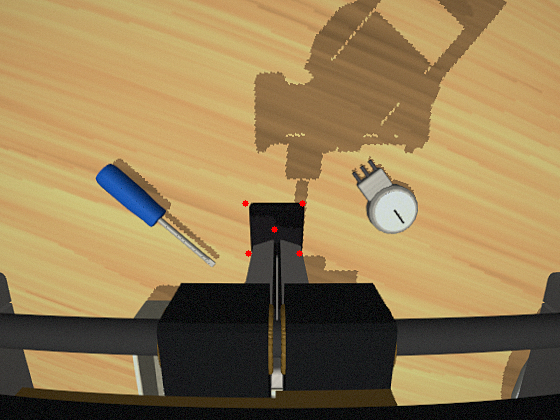

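The wrist view shows the pad at (249–303, 203–255), matching my prediction to about 2 mm. The closed fingertips are over its centre, so I descend to contact.

```bash
python3 -m jog '[[1,12,1,0,0],[1,26,1,0,0],[1,36,1,0,0],[1,40,1,0,0],[1,44,1,0,0],[1,47,1,0,0],[1,50,1,-1,0],[1,50,1,-1,0]]'
```

```text
time: 3.22
tcp_pos: [460.3, -46.8, 134.4]
ee_rot: [0.696, -0.123, 0.696, 0.123]
wrist_force: [-0.0, 0.2, 0.4]
opening: 0.5
```

```bash
python3 -m jog '[[1,3,0,-1,0],[1,7,0,-2,0],[1,11,0,-3.5,0],[1,15,0,-4.5,0],[1,19,0,-5.5,0],[1,23,0,-6,0],[1,27,0,-6.5,0],[1,31,0,-7,0]]'; python3 -m jog '[[1,4,0,0,0],[1,8,0,0,0],[1,12,0,0,0],[1,16,0,0.3,0],[1,20,0,0.6,0],[1,24,0,1,0],[1,28,0,1.5,0],[1,30,0,2,0]]'
```

```text
time: 4.22
tcp_pos: [453.8, -49.1, 103.3]
ee_rot: [0.697, -0.123, 0.696, 0.123]
wrist_force: [2.0, 0.5, 2.6]
opening: 0.3
time: 5.22
tcp_pos: [455.6, -48.4, 73.3]
ee_rot: [0.696, -0.123, 0.696, 0.123]
wrist_force: [1.2, -0.5, 2.7]
opening: 0.3
```

```bash
python3 -m jog '[[1,1,0,0.3,0],[1,2,0,0.5,0],[1,2,0,0.5,0]]'; python3 -m jog '[[1,1,0,0,0],[1,2,0,0,0],[1,2,0,0,0]]'
```

```text
time: 5.6
tcp_pos: [456.0, -48.3, 71.9]
ee_rot: [0.696, -0.123, 0.697, 0.123]
wrist_force: [-1.6, -1.2, 7.2]
opening: 0.5
time: 5.98
tcp_pos: [456.2, -48.4, 71.4]
ee_rot: [0.696, -0.123, 0.697, 0.123]
wrist_force: [-6.4, 0.8, 18.5]
opening: 0.4
```

The force jump from 7 to 18 N means the lever is at its stop. I ease off 1 mm, hold, and watch the case.

```bash
python3 -m jog '[[1,-1,0,0,0],[1,-1,0,0,0],[1,-1,0,0,0],[1,-1,0,0,0],[1,-1,0,0,0],[1,-1,0,0,0],[1,-1,0,0,0],[1,-1,0,0,0]]'; cat > look.py <<'E'
import sys
from h import *
from station import optics
o=[]
for n,(x0,x1,y0,y1) in dict(top=(225,335,130,275),scene=(215,325,145,290)).items():
    c=optics.capture(n);o.append(cv2.resize(c["color"][y0:y1,x0:x1,::-1],None,fx=3.6,fy=3.6,interpolation=cv2.INTER_CUBIC))
    y=.345;d=np.array([[np.cos(y),-np.sin(y),0],[np.sin(y),np.cos(y),0],[0,0,1]])
    for P in([-75,-128,39],[75,-128,39]):
        p=(proj(c,d@P+[659,27,0])[0]-[x0,y0])*3.6;cv2.circle(o[-1],tuple(int(v) for v in p),3,(0,0,255),1)
cv2.imwrite(sys.argv[1],cv2.convertScaleAbs(np.hstack(o),alpha=1.3))
E
python3 look.py pics/l1.png
```

```text
time: 6.98
tcp_pos: [456.1, -48.4, 71.7]
ee_rot: [0.696, -0.123, 0.697, 0.123]
wrist_force: [-3.7, -0.4, 11.7]
opening: 0.2
```

View pics/l1.png

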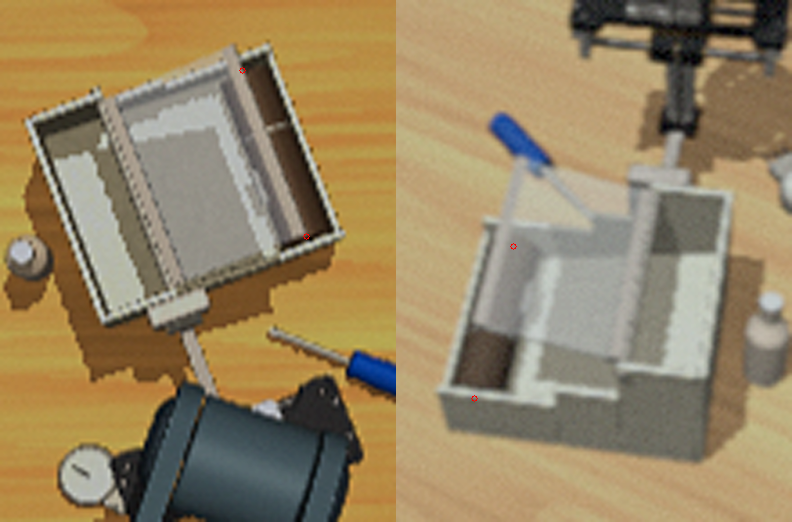

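Lid fully open. The brown case lies against the lip, in the top half at (250–330, 60–240). I hold on a little and compare frames to confirm it is still.

```bash
python3 -m jog '[[1,0,0,0,0],[1,0,0,0,0],[1,0,0,0,0],[1,0,0,0,0],[1,0,0,0,0],[1,0,0,0,0],[1,0,0,0,0],[1,0,0,0,0]]';python3 look.py pics/l2.png; python3 -m jog '[[1,0,0,0,0],[1,0,0,0,0],[1,0,0,0,0],[1,0,0,0,0],[1,0,0,0,0],[1,0,0,0,0],[1,0,0,0,0],[1,0,0,0,0]]';python3 look.py pics/l3.png
python3 - <<'E'
import cv2,numpy as np
a=[cv2.imread(f"pics/l{i}.png").astype(float) for i in(1,2,3)]
for i,j in((0,1),(1,2)):
    d=cv2.blur(np.abs(a[i]-a[j]).max(2),(9,9));print(d[40:260,230:350].max(),d[300:400,40:140].max(),d[310:400,445:520].max(),d.max())
E
```

```text
time: 8.07
tcp_pos: [456.1, -48.4, 71.7]
ee_rot: [0.696, -0.123, 0.697, 0.123]
wrist_force: [-3.7, 0.0, 12.6]
opening: 0.5
time: 9.18
tcp_pos: [456.1, -48.4, 71.7]
ee_rot: [0.696, -0.123, 0.697, 0.123]
wrist_force: [-3.2, -0.8, 12.2]
opening: 0.3
3.839506172839506 3.9876543209876543 8.901234567901234 14.222222222222221
3.8518518518518516 3.8518518518518516 8.296296296296296 14.617283950617283
```

The case is still (differences are at noise level). Now I let the lever up slowly along the reverse arc at about 16 mm/s.

```bash
python3 -m jog '[[1,-2,0,-0.4,0],[1,-4,0,-0.8,0],[1,-6,0,-1.2,0],[1,-8,0,-1.5,0],[1,-10,0,-1.7,0],[1,-12,0,-1.9,0],[1,-14,0,-2,0],[1,-16,0,-2,0]]'; python3 -m jog '[[1,-2,0,0,0],[1,-4,0,0,0],[1,-6,0,0,0],[1,-8,0,0,0],[1,-10,0,0,0],[1,-12,0,0.2,0],[1,-14,0,0.4,0],[1,-16,0,0.6,0]]'; python3 -m jog '[[1,-2,0,0.2,0],[1,-4,0,0.5,0],[1,-6,0,0.9,0],[1,-8,0,1.3,0],[1,-10,0,1.8,0],[1,-12,0,2.4,0],[1,-14,0,3,0],[1,-16,0,3.6,0]]'
```

```text
time: 10.28
tcp_pos: [453.9, -49.0, 86.5]
ee_rot: [0.696, -0.123, 0.697, 0.123]
wrist_force: [-0.6, -1.4, 2.8]
opening: 0.6
time: 11.28
tcp_pos: [454.5, -48.5, 102.4]
ee_rot: [0.696, -0.123, 0.697, 0.123]
wrist_force: [-1.2, -0.8, 1.9]
opening: 0.4
time: 12.28
tcp_pos: [458.2, -47.5, 118.6]
ee_rot: [0.696, -0.123, 0.696, 0.123]
wrist_force: [-1.9, 0.1, 3.5]
opening: 0.6
```

Still in contact. I slow to about 8 mm/s for the last 20 mm.

```bash
python3 -m jog '[[1,-1.2,0,0.4,0],[1,-2.4,0,0.8,0],[1,-3.6,0,1.2,0],[1,-4.8,0,1.6,0],[1,-6,0,2,0],[1,-7.2,0,2.4,0],[1,-8.4,0,2.8,0],[1,-9.6,0,3.2,0]]'; python3 -m jog '[[1,-0.8,0,0.3,0],[1,-1.6,0,0.6,0],[1,-2.4,0,0.9,0],[1,-3.2,0,1.2,0],[1,-4,0,1.5,0],[1,-4.8,0,1.8,0],[1,-5.6,0,2.1,0],[1,-6.4,0,2.4,0]]';  python3 -m jog '[[1,-0.7,0,0.2,0],[1,-1.4,0,0.4,0],[1,-2.1,0,0.6,0],[1,-2.8,0,0.8,0],[1,-3.5,0,1,0],[1,-4.2,0,1,0],[1,-4.9,0,1,0],[1,-5.6,0,1,0]]'
```

```text
time: 13.28
tcp_pos: [461.1, -46.4, 128.1]
ee_rot: [0.696, -0.123, 0.696, 0.123]
wrist_force: [-0.9, 0.2, 1.7]
opening: 0.2
time: 14.28
tcp_pos: [463.4, -45.5, 134.5]
ee_rot: [0.696, -0.123, 0.696, 0.123]
wrist_force: [-0.7, -0.3, 1.9]
opening: 0.7
time: 15.28
tcp_pos: [464.5, -45.2, 140.2]
ee_rot: [0.697, -0.123, 0.696, 0.123]
wrist_force: [2.6, 0.3, 1.4]
opening: 0.4
```

```bash
python3 -m jog '[[1,-0.7,0,0,0],[1,-1.4,0,0,0],[1,-2.1,0,0,0],[1,-2.8,0,0,0]]';python3 -m jog '[[1,-0.7,0,0,0],[1,-1.4,0,0,0],[1,-2.1,0,0,0],[1,-2.8,0,0,0],[1,-4,0,0,0],[1,-6,0,0,0]]'
```

```text
time: 15.78
tcp_pos: [464.0, -45.2, 142.6]
ee_rot: [0.696, -0.123, 0.697, 0.123]
wrist_force: [-0.4, 1.4, 0.7]
opening: 0.2
time: 16.52
tcp_pos: [464.3, -45.2, 148.9]
ee_rot: [0.696, -0.123, 0.696, 0.123]
wrist_force: [0.9, 0.1, -0.0]
opening: 0.5
```

Force is back to baseline, so I rise and move clear (up, then away from the dispenser).

```bash
python3 -m jog '[[1,-10,0,0,0],[1,-25,0,0,0],[1,-45,0,0,0],[1,-65,20,0,0],[1,-75,60,-10,0],[1,-75,100,-20,0],[1,-75,130,-30,0],[1,-75,130,-30,0]]'; python3 look.py pics/l4.png
```

```text
time: 17.52
tcp_pos: [391.3, 67.6, 225.0]
ee_rot: [0.697, -0.124, 0.695, 0.124]
wrist_force: [-0.1, 0.2, -0.2]
opening: 0.2
```

View pics/l4.png

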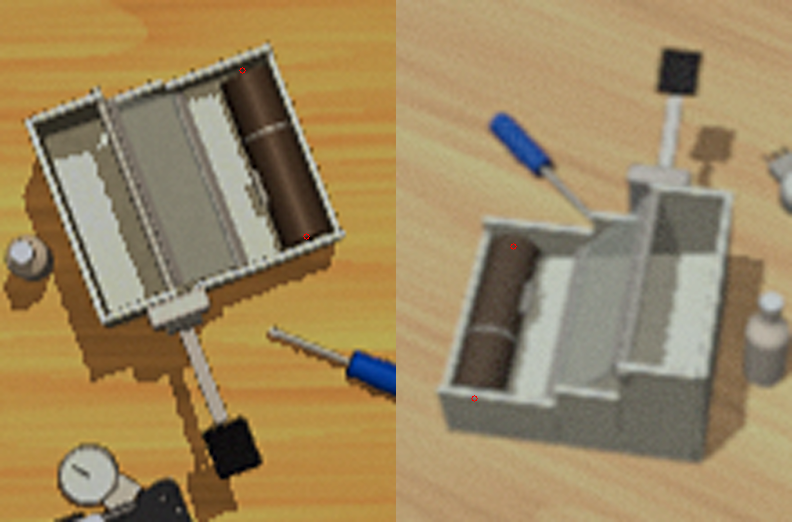

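The lid is shut, the lever is up, the case rests against the lip and the neighbouring objects have not moved. The arm is clear, so I hand in.

```bash
python3 -c "
from station import order;print(order.sign_off())"
```

```text
the job is handed in; nothing more can be done
None
```

The job is done and handed in at about 17.6 s of the 38 s allowed.

- **Press:** I pushed the lever down with closed fingertips until it hit its stop, where the force rose to about 18 N. I eased to about 12 N and held it for roughly 3 s.
- **Case:** Pictures during the hold showed the lid fully open and the case against the lip. Two frame comparisons about 1 s apart differed only at noise level, so it was still before I let the lever up.
- **Release:** I let the lever up at 16 mm/s, slowing to about 6 mm/s at the end. I kept in contact until the force fell to baseline, then moved up and away.

The last picture shows the lid shut, the lever up, the case on the lip, and the screwdriver, lens gauge and spray bottle where they were. I did not re-check the turntable items or the carton; the arm passed well above or away from them. No check failed. One small disagreement: the two cameras put the pad about 5 mm apart in x, and a close wrist view settled it to about 2 mm before pressing.

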